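# Wind the show-card through the roller laminator and take the pressure off

## Task

A show-card has been left half-way through the hand-cranked laminator: with the roller pressure left on, wind the crank so that the card goes on through to the outfeed side, until the crank suddenly goes light and the card lies free of the rollers on the outfeed table. Then lift the pressure lever right up to take the pressure off the rollers, and leave it up. Keep your fingers off the fresh card and do not push the other things on the counter about.

Things in the scene. Friction and masses are not known exactly. Their poses are not given: they have to be found in the camera images.
- laminator: Hand-cranked roller laminator, fixed: two white side housings 130 x 40 mm, grey caps, 195 mm high, two black rollers between them, aluminium tables 246 mm wide, 120 mm high: infeed (two black guides) to x = -190, outfeed x = 22 to 280 mm. Origin: on the counter under the rollers' middle; z up, +x the feed direction, rollers along y, crank on the -y side (housing face at y = -165 mm).
- crank (a joint): Crank angle, rad, endless. 0 = handle straight up; grows as the top of its circle moves towards the outfeed (clockwise seen from the crank's side), which feeds the card out, about 100 mm a turn or slightly less. Starts anywhere in the turn. About 8 N at the handle while the card is nipped, under 1 N once its tail is out of the rollers. Stays where it is left.
- crank_hub (a point): Point on the crank's axis level with the handle's middle: (0, -207, 105) mm in the laminator's frame. The handle circles it at 58 mm radius, in the laminator's xz plane. The housing's cap above (180 to 195 mm high) juts out to y = -179 mm, so an upright gripper strikes it in the lower half of the circle: lean the gripper outwards, away from the housing, 25 to 45 degrees.
- crank_knob (a point): Centre of the crank's handle: black cylinder, diameter 24 mm, 46 mm long, along the laminator's y, 19 to 65 mm out from the housing face. It spins freely on its pin, so a gripper can hold it all the way round without turning. The steel crank arm (18 mm wide, 8 mm thick) lies 10 to 18 mm off the housing face.
- pressure_lever (a joint): Angle of the pressure lever, rad: 0 = down, lying towards the outfeed side, pressure on (start); 1.15 = right up, at its stop, pressure off. Swings up in the laminator's xz plane, about 3 N at the grip, stays where it is left.
- lever_pivot (a point): Point on the lever's axis (parallel to the laminator's y), at (-45, -145, 210) mm in the laminator's frame.
- lever_grip (a point): Centre of the black grip at the lever's end: 48 mm long, 18 mm wide (along y), 18 mm thick; with the lever down at (66, -145, 233) mm in the laminator's frame, 113 mm from the pivot. Free on both sides and above; 38 mm above the housing's cap.
- card: Show-card: stiff foam board 297 x 210 x 5 mm, white with a dark printed panel. Origin: centre of its underside, its x along the 297 mm and along the laminator's x. Starts nipped between the rollers (nip line: laminator x = 0, 121 to 126 mm high), origin at x = -115 to 20 mm; its tail is out when the origin has come to about x = +153 mm.
- sanitiser: Bystander: white pump bottle, diameter 72 mm, 205 mm tall, origin under its centre.
- till_roll: Bystander: white paper roll standing upright, diameter 76 mm, 80 mm tall, origin under its centre.
- stapler: Bystander: black stapler 150 x 34 x 50 mm, long along its x, origin under its centre.
- squeegee: Bystander: flat hand squeegee 100 x 70 x 16 mm, origin under its centre.
- card_terminal: Bystander: black payment terminal 165 x 75 x 34 mm, origin under its centre.
- scanner: Bystander: black barcode scanner on its stand, 85 x 85 mm foot, 130 mm tall, origin under its centre.

How it is judged:
On the way, in this order (a step that is already met when the one before it is completed fails the run):
1. the card's tail is out of the rollers on the outfeed side, with the pressure lever still down (x of card in the frame of laminator above 0.151 m and value of joint pressure_lever below 0.3 rad), for 0.2 s.
2. the pressure lever is lifted right up (value of joint pressure_lever above 0.9 rad), for 0.2 s.
At the end, for the whole second after the job is handed in: The card lies flat (within 6 degrees) and still on the outfeed table, its origin 151 to 220 mm past the nip along the feed and within 30 mm of the machine's middle line; the pressure lever is up (above 0.9 of 1.15 rad) (x of card in the frame of laminator between 0.151 and 0.22 m and y of card in the frame of laminator between -0.03 and 0.03 m and height (world z) of card between 0.112 and 0.13 m and angle between card's own z axis and vertical below 0.1 rad and value of joint pressure_lever above 0.9 rad and linear speed of card below 0.02 m/s); the robot touches nothing.
It fails at once if the pressure is taken off while the card is still in the rollers (value of joint pressure_lever above 0.3 rad and x of card in the frame of laminator below 0.15 m).
It fails at once if the robot touches the card (contact force between any of the fingers, the arm and card above 1 N).
It fails at once if another thing on the counter is pushed more than 30 mm or knocked over (distance of any of sanitiser, till_roll, stapler, squeegee, card_terminal, scanner from where it was at the start of the episode above 0.03 m or angle between any of sanitiser, till_roll, stapler, squeegee, card_terminal, scanner's own z axis and vertical above 0.5 rad).
It also fails if it takes over 72 s, if anything falls off the work surface, if the arm or the gripper's body presses on something with over 40 N, if the wrist force passes 120 N, or if a joint passes its speed limit or range.

## Robot

A 6-joint arm with a two-finger parallel gripper is mounted at the origin on the work surface. World frame = base frame: x ahead of the robot, y to its left, z up, the work surface at z = 0. Lengths are in m, angles in rad, forces in N, time in s.
With the tool pointing down it reaches from about 0.225 to 0.875 m from the base axis. Payload 3.4 kg.
Tool frame: the origin (TCP) lies at the very end of the fingers, on their centre line; the grasp point (between the pads) lies 19 mm behind it; x points along the fingers, z is the direction in which the jaws open and shut, and the axes are right-handed (so a half turn about x gives the same grasp; the last joint's range is limited). The gripper opens to 85 mm and grips with 20 to 120 N. Pads are 22 mm wide; open, the fingers measure 114 mm over their backs; the gripper's body (76 mm by 85 mm) begins 54 mm behind the grasp point. The pads swing forward as they close: fully open they stand 13 mm farther back than shut.
Start: joints at [1.216, 0.276, 1.505, -0, 1.361, -0.121], TCP at [0.133, 0.559, 0.231] pointing down, gripper open.
Joint ranges: [-2.89, 2.89], [-0.75, 2.08], [0.22, 2.7], [-1.18, 4.32], [0.11, 2.71], [-2.7, 2.7]. Speed limits (rad/s): [2.57, 2.57, 3.14, 3.14, 3.14, 3.14].

## Interface

Orientations are given as a unit quaternion [w, x, y, z].
In Python, from rig import manip gives the robot as it stands. The module is installed in compiled form; this text tells all that it offers.
- The arm moves only by the shell command python3 -m inch 'ROWS' [FORCE]. ROWS is text: rows parted by semicolons, each of 7 numbers parted by spaces: the shift along the tool's x, y, z in mm, then the turn, a rotation vector about the tool's x, y, z in degrees, then the closure in counts, from 0 (fully open) to 255 (shut). A call has exactly 10 rows; each row is the pose to reach, as a shift and turn from the pose commanded when the call began, along the tool's axes at that moment; what a row does not reach only later rows make up. A row lasts 1/8 s, in which the tool goes at most 62.5 mm and 10.7 degrees, less where a joint would pass 70% of its speed; a pose out of reach is approached as far as the arm can. A call with a gripper value outside its range is refused whole. The fingers move at their own pace and stop on an object; FORCE is the grip in N (left out, the last holds). Time passes only in rows, so rows that repeat a pose let the fingers close, or fill a call up. It gives the time, the measured TCP pose, the force and the opening at its end, in the units of the state.
- manip.get_state(): the state, without advancing time (a new reading comes with each control period).
- manip.get_image(name): name is "scene" or "top"; returns a dict with "color" (420x560x3 uint8, blue, green, red), "fx", "fy", "cx", "cy" (pixels), "k1" (the pictures are not rectified: a ray, as slopes to the right and down, at radius r is drawn at 1 + k1 r^2 times it, then the intrinsics apply), "world_to_cam" (4x4, takes a point from world to camera coordinates). Camera axes: x right, y down, z forward; pixel columns grow to the right and rows downward; lengths in m; the calibration is good to about 2 mm. A picture is of the moment at which its call begins. There is no depth.
- manip.sign_off(): hands the job in, once; it reports no verdict.
The state is a dict: "clock": time; "qpos": joint angles; "qd": joint speeds; "effort": joint torques, N m; "position": TCP position; "ee_rot": TCP orientation; "contact_force": force on the tool from outside, world axes, zero at the start; "moment": the same for the moment, N m; "width": finger opening in m.
Only numpy, scipy, OpenCV 4.12 (cv2) and the standard library are available. Lean on these libraries where they do the work, as an engineer would, in place of code of your own. Each camera call takes 0.05 s, during which the arm holds its last target. There are 200 camera calls.

## Working session

There is one attempt and no reset: what is moved stays moved. The work goes in short steps, Python scripts to look and compute and a shell command to move; the robot and the scene stay as the last step left them, time stands still between calls to the robot, and variables do not carry over. Pictures are saved under pics/ and viewed, about 8 in all and at most 12, crops included, and the job is handed in when it is done.

```bash
mkdir -p pics && python3 - <<'E'
from rig import manip
import cv2,pickle
for n in("scene","top"):
    d=manip.get_image(n); cv2.imwrite(f"pics/{n}0.png",d["color"]); pickle.dump(d,open(f"{n}0.pkl","wb"))
    print(n,{k:(v if k!="color" else 0) for k,v in d.items()})
print(manip.get_state())
E
```

```text
scene {'color': 0, 'fx': 415.20416254219475, 'fy': 415.20416254219475, 'cx': 277.87176174475945, 'cy': 211.6941228275367, 'k1': -0.11873987504697045, 'world_to_cam': array([[-0.47290486,  0.8810647 ,  0.00927251,  0.20044198],
       [ 0.555612  ,  0.30635519, -0.7729436 , -0.17745979],
       [-0.683854  , -0.36037687, -0.63440698,  1.7393482 ],
       [ 0.        ,  0.        ,  0.        ,  1.        ]])}
top {'color': 0, 'fx': 456.4157167544753, 'fy': 456.4157167544753, 'cx': 271.4393908167112, 'cy': 215.9763768715245, 'k1': 0.016498127366748747, 'world_to_cam': array([[ 1.58535739e-02, -9.99872313e-01,  2.00527133e-03,
         3.13944477e-02],
       [-9.94205596e-01, -1.59769150e-02, -1.06301322e-01,
         5.50441613e-01],
       [ 1.06319787e-01, -3.08396116e-04, -9.94331940e-01,
         1.36251014e+00],
       [ 0.00000000e+00,  0.00000000e+00,  0.00000000e+00,
         1.00000000e+00]])}
{'clock': 0.1, 'qpos': array([ 1.21597975e+00,  2.76536147e-01,  1.50598714e+00, -9.48360812e-06,
        1.36076158e+00, -1.21005158e-01]), 'qd': array([-0.00173029, -0.00209543, -0.0039082 , -0.00030412,  0.00027906,
       -0.00146785]), 'effort': array([ 9.77571763e-04, -4.17699623e+01, -2.46405369e+01, -2.54118377e-04,
        5.78849518e-03, -4.61842532e-06]), 'position': array([0.13306249, 0.55889583, 0.23053147]), 'ee_rot': array([ 0.55439719, -0.43858198,  0.55541545,  0.43795351]), 'contact_force': array([ 0.77893906, -0.4026585 , -0.26625423]), 'moment': array([-0.04878   , -0.03071176, -0.00557086]), 'width': 0.08521498643777026}
```

View pics/scene0.png

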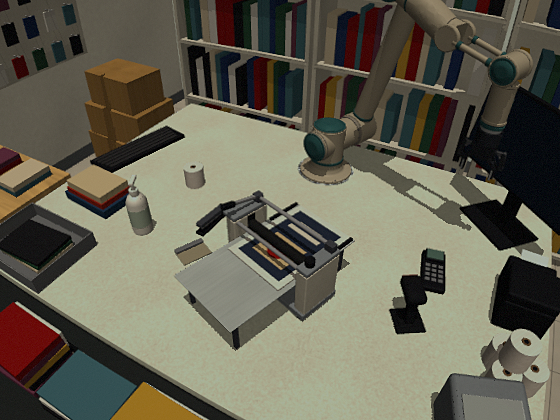

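View pics/top0.png

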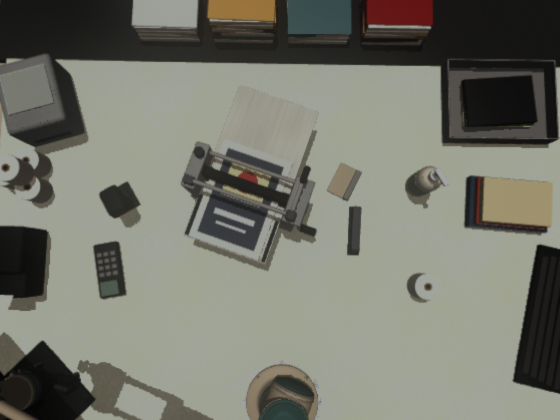

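The scene view shows the laminator, with the outfeed facing away from the robot. In the top view the outfeed is up, at about (265,125), and the crank is on the right, with its handle near (309,231). I'll zoom in on both views.

```bash
python3 - <<'E'
import cv2,numpy as np
t=cv2.imread("pics/top0.png")[75:275,170:370];s=cv2.imread("pics/scene0.png")[170:360,165:365]
f=lambda i:cv2.convertScaleAbs(cv2.resize(i,(400*1,400),interpolation=cv2.INTER_CUBIC),alpha=1.5,beta=25)
t=cv2.resize(t,(400,400),interpolation=cv2.INTER_CUBIC);s=cv2.resize(s,(400,380),interpolation=cv2.INTER_CUBIC)
s=np.vstack([s,np.zeros((20,400,3),np.uint8)])
cv2.imwrite("pics/zoom0.png",cv2.resize(cv2.convertScaleAbs(np.hstack([t,s]),alpha=1.5,beta=25),(800,400)))
E
```

```text
(no output)
```

View pics/zoom0.png

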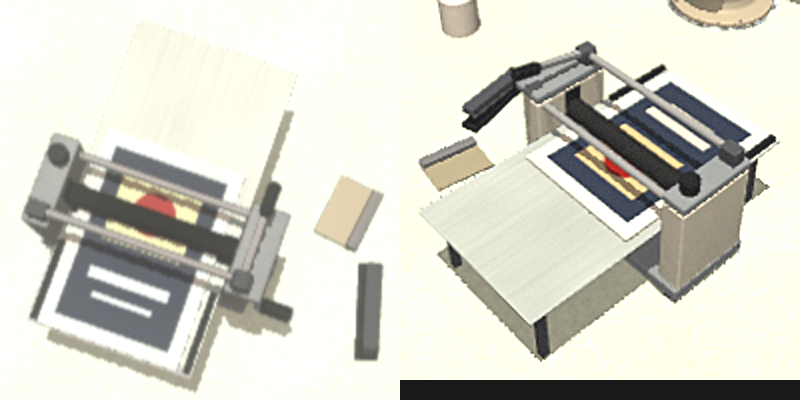

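```bash
cat > h.py <<'E'
import numpy as np,cv2,pickle
from scipy.spatial.transform import Rotation as R
def K(d): return np.array([[d["fx"],0,d["cx"]],[0,d["fy"],d["cy"]],[0,0,1]]),np.array([d["k1"],0,0,0,0.])
def ray(d,uv,z):
    k,D=K(d);p=cv2.undistortPoints(np.array([[uv]],float),k,D)[0,0]
    M=d["world_to_cam"];r=M[:3,:3].T@np.array([*p,1]);c=-M[:3,:3].T@M[:3,3]
    return c+r*(z-c[2])/r[2]
def proj(d,P):
    k,D=K(d);M=d["world_to_cam"]
    return cv2.projectPoints(np.atleast_2d(P).astype(float),cv2.Rodrigues(M[:3,:3])[0],M[:3,3],k,D)[0][:,0]
try: O,yaw=pickle.load(open("lam.pkl","rb"))
except Exception: O,yaw=None,None
def L2W(p):
    c,s=np.cos(yaw),np.sin(yaw);p=np.atleast_2d(p)/1000.
    return np.c_[O[0]+c*p[:,0]-s*p[:,1],O[1]+s*p[:,0]+c*p[:,1],p[:,2]]
def W2L(P):
    P=np.atleast_2d(P);c,s=np.cos(yaw),np.sin(yaw);d=P[:,:2]-O[:2]
    return 1000*np.c_[c*d[:,0]+s*d[:,1],-s*d[:,0]+c*d[:,1],P[:,2]]
E
python3 - <<'E'
import h,pickle,numpy as np,cv2
d=pickle.load(open("top0.pkl","rb"));s=pickle.load(open("scene0.pkl","rb"))
z=lambda a,b:(170+a/2-.25,75+b/2-.25)
# far corners of outfeed (z .12), lever grip
pts=[((280,123,120),z(137,22)),((280,-123,120),z(297,73)),((66,-145,233),z(270,197))]
W=np.array([h.ray(d,u,p[2]/1000)[:2] for p,u in pts]);Lp=np.array([p[:2] for p,u in pts])/1000
a=Lp-Lp.mean(0);b=W-W.mean(0)
yaw=np.arctan2((a[:,0]*b[:,1]-a[:,1]*b[:,0]).sum(),(a*b).sum())
c,sn=np.cos(yaw),np.sin(yaw);Rm=np.array([[c,-sn],[sn,c]])
O=W.mean(0)-Rm@Lp.mean(0);pickle.dump((O,yaw),open("lam.pkl","wb"));h.O,h.yaw=O,yaw
print("O",O,"yaw",np.degrees(yaw),"res mm",1000*(W-(Lp@Rm.T+O)))
k=h.W2L(h.ray(d,z(278,312),0.105));print("knob at z105",k)
i=lambda im:cv2.convertScaleAbs(cv2.resize(im,None,fx=2,fy=2),alpha=1.4,beta=20)
out=[]
for dd,(x0,y0) in((d,(170,75)),(s,(165,165))):
    im=i(dd["color"][y0:y0+200,x0:x0+200])
    P=[(280,123,120),(280,-123,120),(66,-145,233),(-45,-145,210),(-65,-165,180),(65,-165,180),(-65,165,180),(65,165,180),(22,123,120),(-190,123,120),(-190,-123,120)]+[(58*np.sin(q),-207,105+58*np.cos(q)) for q in np.arange(0,6.28,np.pi/6)]
    for j,u in enumerate(h.proj(dd,h.L2W(P))): cv2.circle(im,tuple(int(round(v)) for v in (2*(u-[x0,y0]))),2,(0,0,255) if j<11 else ((255,0,255) if j>11 else (0,200,0)),-1)
    out.append(im)
cv2.imwrite("pics/chk.png",np.hstack(out))
for n,u,zz in(("stapler",z(368,312),.05),("squeegee",z(348,213),.016),("roll",(426,287),.08),("sanit",(430,178),.15),("term",(108,270),.034),("scan",(119,200),.1)): print(n,h.W2L(h.ray(d,u,zz)).round())
E
```

```text
O [0.62065831 0.11130704] yaw -17.572845174172432 res mm [[-1.83948407 -0.35090251]
 [-0.71077892 -1.04496661]
 [ 2.55026298  1.39586912]]
knob at z105 [[ -60.21465093 -206.78791688  105.        ]]
stapler [[ -12. -338.   50.]]
squeegee [[ 129. -267.   16.]]
roll [[-105. -579.   80.]]
sanit [[ 184. -481.  150.]]
term [[-356.  323.   34.]]
scan [[-149.  342.  100.]]
```

View pics/chk.png

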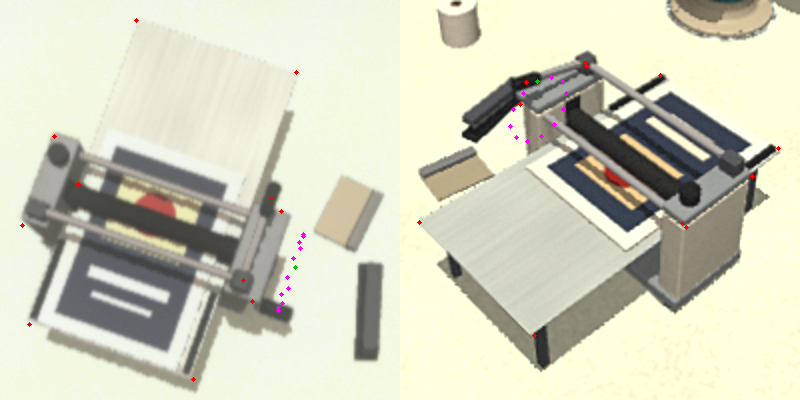

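```bash
cat >> h.py <<'E'
def toolrot(lean,sgn=1):
    t=np.radians(lean);x=np.array([0,np.sin(t),-np.cos(t)]);z=np.array([sgn,0,0.]);y=np.cross(z,x)
    return R.from_euler("z",yaw)*R.from_matrix(np.c_[x,y,z])
def st():
    from rig import manip
    s=manip.get_state();q=s["ee_rot"];return s,np.array(s["position"]),R.from_quat([q[1],q[2],q[3],q[0]])
def row(P,Rt,p,r):
    return np.r_[1000*r.inv().apply(P-p),np.degrees((r.inv()*Rt).as_rotvec())]
E
python3 - <<'E'
import h,pickle,numpy as np
np.set_printoptions(suppress=True,precision=1)
d=pickle.load(open("top0.pkl","rb"));z=lambda a,b:(170+a/2-.25,75+b/2-.25)
for u in(z(118,130),z(243,172)): print("card front",h.W2L(h.ray(d,u,.125)))
s,p,r=h.st();print(p,r.as_matrix())
for g in(1,-1):
    Rt=h.toolrot(35,g)
    print(g,"via",h.row(np.array([.35,.25,.42]),Rt,p,r),"above",h.row(h.L2W((-58,-207,230))[0],Rt,p,r))
print(h.L2W([(-58,-207,105)]))
E
```

```text
card front [[115.1  94.8 125. ]]
card front [[113.8 -95.6 125. ]]
[0.1 0.6 0.2] [[-0.  -1.   0.2]
 [-0.   0.2  1. ]
 [-1.   0.  -0. ]]
1 via [-189.1 -282.6 -250.5   90.9  -28.8   26.7] above [   1.3 -505.1 -524.7   90.9  -28.8   26.7]
-1 via [-189.1 -282.6 -250.5  -82.9  -26.2  -28.2] above [   1.3 -505.1 -524.7  -82.9  -26.2  -28.2]
[[ 0.5 -0.1  0.1]]
```

```bash
python3 -m inch '-50 -20 -20 0 0 0 255;-95 -60 -50 7 -2 2 255;-130 -100 -85 15 -5 4 255;-160 -140 -120 23 -7 7 255;-190 -175 -155 32 -10 9 255;-190 -210 -190 41 -13 12 255;-190 -245 -220 50 -16 15 255;-190 -283 -250 60 -19 18 255;-190 -283 -250 69 -22 20 255;-190 -283 -250 78 -25 23 255' 40 && python3 - <<'E'
import h,numpy as np
np.set_printoptions(suppress=True,precision=1)
s,p,r=h.st();print(p*1000,s["qpos"])
print(h.row(h.L2W((-58,-205,190))[0],h.toolrot(35),p,r))
E
```

```text
clock: 1.35
position: [0.3512, 0.2496, 0.4208]
ee_rot: [0.71, 0.213, 0.65, 0.165]
contact_force: [-0.4, 0.2, 0.1]
width: -0.0003
[351.2 249.6 420.8] [-0.  -0.2  1.7  0.5  1.6  0.1]
[  50.5 -383.2  164.4   12.5   -3.8    3.4]
```

```bash
python3 - <<'E'
import h,numpy as np
np.set_printoptions(suppress=True,precision=0)
s,p,r=h.st()
for q in((-58,-200,330),(-58,-200,190)): print(h.row(h.L2W(q)[0],h.toolrot(35),p,r))
E
```

```text
[ -66. -307.  174.   12.   -4.    3.]
[  53. -379.  165.   12.   -4.    3.]
```

```bash
python3 -m inch '-12 -52 29 4 -1 1 255;-24 -104 59 8 -2 2 255;-36 -156 89 12 -4 3 255;-48 -208 118 12 -4 3 255;-57 -258 146 12 -4 3 255;-66 -307 174 12 -4 3 255;-36 -326 172 12 -4 3 255;-6 -343 170 12 -4 3 255;23 -361 167 12 -4 3 255;53 -379 165 12 -4 3 255' 40 && python3 - <<'E'
import h,numpy as np
np.set_printoptions(suppress=True,precision=1)
s,p,r=h.st();print(h.W2L(p),s["qpos"],s["contact_force"])
for dz in (10,-72): print(h.row(h.L2W((-58,-200,190+dz))[0],h.toolrot(35),p,r))
E
```

```text
clock: 2.6
position: [0.5066, -0.0601, 0.1901]
ee_rot: [0.702, 0.305, 0.634, 0.11]
contact_force: [0.1, -1.2, 0.4]
width: -0.0002
[[ -57.  -197.8  190.1]] [-0.7  0.3  1.8  0.6  1.3 -0.6] [ 0.1 -1.2  0.4]
[-9.4  3.9 -0.9  0.9  0.1  0.4]
[ 58.1 -42.7  -1.8   0.9   0.1   0.4]
```

```bash
python3 -m inch '10 -7 0 0 0 0 255;20 -14 0 0 0 0 255;29 -20 0 0 0 0 255;35 -25 -1 0 0 0 255;39 -27 -1 0 0 0 255;43 -30 -1 0 0 0 255;47 -33 -1 0 0 0 255;51 -36 -1 0 0 0 255;55 -39 -1 0 0 0 255;55 -39 -1 0 0 0 255' && python3 - <<'E'
import h,numpy as np
np.set_printoptions(suppress=True,precision=1)
s,p,r=h.st();print(h.W2L(p),s["contact_force"],s["moment"])
E
```

```text
clock: 3.85
position: [0.5061, -0.0606, 0.1237]
ee_rot: [0.702, 0.306, 0.634, 0.11]
contact_force: [-0.5, -1.0, 0.4]
width: -0.0
[[ -57.3 -198.5  123.7]] [-0.5 -1.   0.4] [-0.3  0.   0. ]
```

No contact yet, so I'll step further down.

```bash
python3 -m inch '1 -1 0 0 0 0 255;2 -1 0 0 0 0 255;3 -2 0 0 0 0 255;4 -3 0 0 0 0 255;5 -3 0 0 0 0 255;5 -3 0 0 0 0 255;6 -4 0 0 0 0 255;7 -5 0 0 0 0 255;7 -5 0 0 0 0 255;7 -5 0 0 0 0 255' && python3 - <<'E'
import h,numpy as np,cv2
from rig import manip
np.set_printoptions(suppress=True,precision=1)
s,p,r=h.st();print(h.W2L(p),s["contact_force"])
d=manip.get_image("top");i=cv2.resize(d["color"][150:280,240:370],(520,520),interpolation=cv2.INTER_CUBIC)
cv2.imwrite("pics/touch.png",cv2.convertScaleAbs(i,alpha=1.6,beta=30))
E
```

```text
clock: 5.1
position: [0.5064, -0.0609, 0.1155]
ee_rot: [0.702, 0.305, 0.633, 0.11]
contact_force: [0.2, -0.2, 0.6]
width: -0.0001
[[ -57.  -198.6  115.5]] [ 0.2 -0.2  0.6]
```

View pics/touch.png

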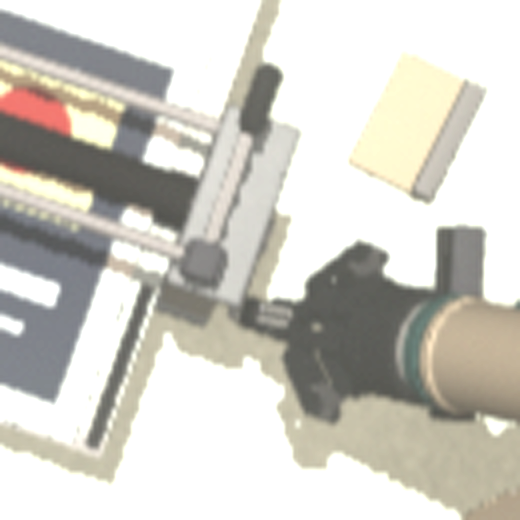

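The close-up shows the closed fingertips at crop (265,315), directly over the knob at about (245,310). There's still no contact, so I'll go lower.

```bash
python3 -m inch '1 -1 0 0 0 0 255;2 -1 0 0 0 0 255;3 -2 0 0 0 0 255;4 -3 0 0 0 0 255;5 -3 0 0 0 0 255;6 -4 0 0 0 0 255;7 -5 0 0 0 0 255;8 -6 0 0 0 0 255;8 -6 0 0 0 0 255;8 -6 0 0 0 0 255' && python3 - <<'E'
import h,numpy as np
np.set_printoptions(suppress=True,precision=1)
s,p,r=h.st();print(h.W2L(p),s["contact_force"])
E
```

```text
clock: 6.4
position: [0.5064, -0.0613, 0.1055]
ee_rot: [0.702, 0.305, 0.633, 0.11]
contact_force: [1.2, 0.0, -0.5]
width: -0.0
[[ -56.9 -199.   105.5]] [ 1.2  0.  -0.5]
```

```bash
python3 -m inch '2 -1 0 0 0 0 255;4 -3 0 0 0 0 255;5 -3 0 0 0 0 255;6 -4 0 0 0 0 255;7 -5 0 0 0 0 255;8 -6 0 0 0 0 255;9 -6 0 0 0 0 255;10 -7 0 0 0 0 255;11 -8 0 0 0 0 255;11 -8 0 0 0 0 255' && python3 - <<'E'
import h,numpy as np
np.set_printoptions(suppress=True,precision=1)
s,p,r=h.st();print(h.W2L(p),s["contact_force"])
E
```

```text
clock: 7.65
position: [0.5078, -0.0615, 0.0936]
ee_rot: [0.703, 0.306, 0.632, 0.11]
contact_force: [0.5, -0.3, 10.5]
width: -0.0
[[ -55.4 -198.8   93.6]] [ 0.5 -0.3 10.5]
```

```bash
python3 -m inch '-15 0 0 0 0 0 255;-30 0 0 0 0 0 255;-40 0 0 0 0 0 180;-40 0 0 0 0 0 105;-40 0 0 0 0 0 105;-40 0 0 0 0 0 105;-40 0 0 0 0 0 105;-40 0 0 0 0 0 105;-40 0 0 0 0 0 105;-40 0 0 0 0 0 105' && python3 - <<'E'
import h,numpy as np,cv2
from rig import manip
np.set_printoptions(suppress=True,precision=1)
s,p,r=h.st();print(h.W2L(p),s["contact_force"],s["width"])
T=h.toolrot(35);t=h.L2W((-53,-199,63))[0]
for b in(.04,0): print(h.row(t-T.apply([b,0,0]),T,p,r))
d=manip.get_image("top");i=cv2.resize(d["color"][185:265,270:370],(800,640),interpolation=cv2.INTER_CUBIC)[:600]
cv2.imwrite("pics/open.png",cv2.convertScaleAbs(i,alpha=2,beta=40))
E
```

```text
clock: 8.9
position: [0.4995, -0.0833, 0.1248]
ee_rot: [0.702, 0.305, 0.633, 0.11]
contact_force: [-0.5, 0.0, 0.7]
width: 0.0505
[[ -56.7 -222.1  124.8]] [-0.5  0.   0.7] 0.050466610247411794
[ 24.  -16.4   3.4   1.    0.1   0.4]
[ 64.  -16.2   3.4   1.    0.1   0.4]
```

View pics/open.png

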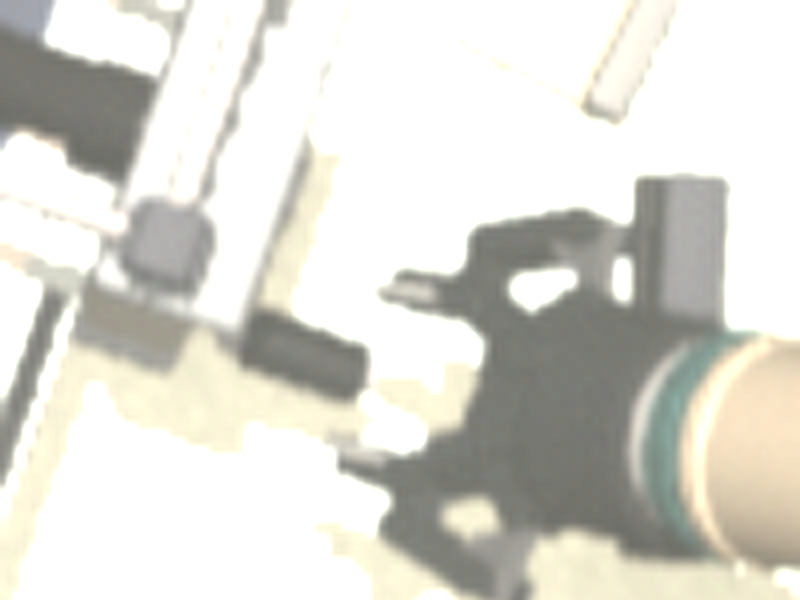

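The crop shows the knob cylinder spanning (245–368, 320–395), midway between the open fingers, which gives x≈-53, z≈79. I'll grasp it now.

```bash
python3 -m inch '8 -6 1 0 0 0 105;24 -16 3 1 0 0 105;37 -16 3 1 0 0 105;50 -16 3 1 0 0 105;64 -16 3 1 0 0 105;64 -16 3 1 0 0 140;64 -16 3 1 0 0 180;64 -16 3 1 0 0 200;64 -16 3 1 0 0 220;64 -16 3 1 0 0 255' 50 && python3 - <<'E'
import h,numpy as np
np.set_printoptions(suppress=True,precision=1)
s,p,r=h.st();print(h.W2L(p),s["contact_force"],s["width"])
E
```

```text
clock: 10.2
position: [0.5098, -0.0623, 0.0634]
ee_rot: [0.7, 0.311, 0.634, 0.104]
contact_force: [-0.4, 0.1, 2.2]
width: 0.0225
[[ -53.3 -198.9   63.4]] [-0.4  0.1  2.2] 0.02250706857688764
```

```bash
cat >> h.py <<'E'
def arc(t0,t1,n=10,rad=58,c=(0,0)):
    # rows from angle t0 to t1 (deg); c: centering correction (lam dx,dz mm) blended in
    T=toolrot(35);k=R.from_euler("z",yaw)
    for i in range(1,n+1):
        t=np.radians(t0+(t1-t0)*i/n);a=np.radians(t0)
        d=np.array([rad*(np.sin(t)-np.sin(a))+c[0]*i/n,0,rad*(np.cos(t)-np.cos(a))+c[1]*i/n])
        v=T.inv().apply(k.apply(d)).round().astype(int);print(*v,"0 0 0 255",end=";")
    print()
E
python3 -c "
import h
h.arc(-113.5,-68.5)"
```

```text
-3 2 -2 0 0 0 255;-7 5 -3 0 0 0 255;-11 7 -4 0 0 0 255;-14 10 -5 0 0 0 255;-18 13 -5 0 0 0 255;-22 15 -5 0 0 0 255;-26 18 -4 0 0 0 255;-29 20 -3 0 0 0 255;-33 23 -2 0 0 0 255;-36 25 -1 0 0 0 255;
```

```bash
python3 -m inch '-3 2 -2 0 0 0 255;-7 5 -3 0 0 0 255;-11 7 -4 0 0 0 255;-14 10 -5 0 0 0 255;-18 13 -5 0 0 0 255;-22 15 -5 0 0 0 255;-26 18 -4 0 0 0 255;-29 20 -3 0 0 0 255;-33 23 -2 0 0 0 255;-36 25 -1 0 0 0 255' && python3 - <<'E'
import h,numpy as np
from scipy.spatial.transform import Rotation as R
np.set_printoptions(suppress=True,precision=1)
s,p,r=h.st();print(h.W2L(p),R.from_euler("z",-h.yaw).apply(s["contact_force"]),s["width"])
h.arc(-68.5,-5)
E
```

```text
clock: 11.45
position: [0.5068, -0.0613, 0.1067]
ee_rot: [0.699, 0.311, 0.636, 0.105]
contact_force: [-4.9, 0.2, -9.6]
width: 0.0229
[[ -56.5 -198.9  106.7]] [-4.8 -1.3 -9.6] 0.022948309211388653
-5 3 3 0 0 0 255;-9 7 6 0 0 0 255;-13 9 10 0 0 0 255;-17 12 14 0 0 0 255;-21 14 19 0 0 0 255;-24 17 25 0 0 0 255;-26 18 30 0 0 0 255;-28 20 36 0 0 0 255;-29 20 43 0 0 0 255;-30 21 49 0 0 0 255;
```

```bash
python3 -m inch '-5 3 3 0 0 0 255;-9 7 6 0 0 0 255;-13 9 10 0 0 0 255;-17 12 14 0 0 0 255;-21 14 19 0 0 0 255;-24 17 25 0 0 0 255;-26 18 30 0 0 0 255;-28 20 36 0 0 0 255;-29 20 43 0 0 0 255;-30 21 49 0 0 0 255' && python3 - <<'E'
import h,numpy as np
from scipy.spatial.transform import Rotation as R
np.set_printoptions(suppress=True,precision=1)
s,p,r=h.st();print(h.W2L(p),R.from_euler("z",-h.yaw).apply(s["contact_force"]),s["width"],s["qpos"])
h.arc(-5,85)
E
```

```text
clock: 12.7
position: [0.5529, -0.0766, 0.1464]
ee_rot: [0.699, 0.31, 0.636, 0.106]
contact_force: [-13.5, -5.9, 8.3]
width: 0.0226
[[  -7.9 -199.6  146.4]] [-11.1  -9.7   8.3] 0.022644702987502714 [-0.6  0.4  1.8  0.6  1.3 -0.6]
0 0 9 0 0 0 255;1 -1 18 0 0 0 255;3 -2 27 0 0 0 255;7 -5 35 0 0 0 255;11 -8 42 0 0 0 255;16 -11 49 0 0 0 255;22 -16 54 0 0 0 255;29 -20 58 0 0 0 255;36 -25 61 0 0 0 255;43 -30 63 0 0 0 255;
```

```bash
python3 -m inch '-1 0 9 0 0 0 255;-1 -1 18 0 0 0 255;0 -2 27 0 0 0 255;4 -5 35 0 0 0 255;8 -8 42 0 0 0 255;13 -11 49 0 0 0 255;19 -16 54 0 0 0 255;26 -20 58 0 0 0 255;33 -25 61 0 0 0 255;40 -30 63 0 0 0 255' && python3 - <<'E'
import h,numpy as np
from scipy.spatial.transform import Rotation as R
np.set_printoptions(suppress=True,precision=1)
s,p,r=h.st();print(h.W2L(p),R.from_euler("z",-h.yaw).apply(s["contact_force"]),s["width"],s["qpos"])
h.arc(85,175)
E
```

```text
clock: 13.95
position: [0.6138, -0.0971, 0.0965]
ee_rot: [0.699, 0.311, 0.635, 0.106]
contact_force: [-11.5, -2.5, 7.1]
width: 0.0225
[[  56.4 -200.8   96.5]] [-10.2  -5.8   7.1] 0.02254828543108326 [-0.6  0.5  1.7  0.6  1.2 -0.6]
7 -5 0 0 0 0 255;15 -10 -1 0 0 0 255;22 -15 -4 0 0 0 255;29 -20 -8 0 0 0 255;35 -24 -13 0 0 0 255;40 -28 -20 0 0 0 255;44 -31 -27 0 0 0 255;48 -34 -35 0 0 0 255;50 -35 -44 0 0 0 255;51 -36 -53 0 0 0 255;
```

```bash
python3 -m inch '7 -5 0 0 0 0 255;14 -11 -2 0 0 0 255;21 -16 -5 0 0 0 255;28 -21 -10 0 0 0 255;34 -25 -15 0 0 0 255;39 -29 -22 0 0 0 255;43 -32 -29 0 0 0 255;47 -35 -37 0 0 0 255;49 -36 -46 0 0 0 255;50 -37 -55 0 0 0 255' && python3 - <<'E'
import h,numpy as np
from scipy.spatial.transform import Rotation as R
np.set_printoptions(suppress=True,precision=1)
s,p,r=h.st();print(h.W2L(p),R.from_euler("z",-h.yaw).apply(s["contact_force"]),s["width"],s["qpos"])
h.arc(175,265);h.arc(-95,-5);h.arc(-5,85)
E
```

```text
clock: 15.2
position: [0.5704, -0.0829, 0.0326]
ee_rot: [0.704, 0.314, 0.629, 0.103]
contact_force: [20.9, 15.3, -24.6]
width: 0.0229
[[  10.7 -200.3   32.6]] [ 15.3  20.9 -24.6] 0.022866806930355667 [-0.6  0.5  1.8  0.7  1.1 -0.7]
0 0 -9 0 0 0 255;-1 1 -18 0 0 0 255;-3 2 -27 0 0 0 255;-7 5 -35 0 0 0 255;-11 8 -42 0 0 0 255;-16 11 -49 0 0 0 255;-22 16 -54 0 0 0 255;-29 20 -58 0 0 0 255;-36 25 -61 0 0 0 255;-43 30 -63 0 0 0 255;
-7 5 0 0 0 0 255;-15 10 1 0 0 0 255;-22 15 4 0 0 0 255;-29 20 8 0 0 0 255;-35 24 13 0 0 0 255;-40 28 20 0 0 0 255;-44 31 27 0 0 0 255;-48 34 35 0 0 0 255;-50 35 44 0 0 0 255;-51 36 53 0 0 0 255;
0 0 9 0 0 0 255;1 -1 18 0 0 0 255;3 -2 27 0 0 0 255;7 -5 35 0 0 0 255;11 -8 42 0 0 0 255;16 -11 49 0 0 0 255;22 -16 54 0 0 0 255;29 -20 58 0 0 0 255;36 -25 61 0 0 0 255;43 -30 63 0 0 0 255;
```

```bash
python3 -m inch '0 0 0 0 0 0 255;0 0 0 0 0 0 255;0 0 0 0 0 0 255;0 0 0 0 0 0 255;0 0 0 0 0 0 255;0 0 0 0 0 0 255;0 0 0 0 0 0 255;0 0 0 0 0 0 255;0 0 0 0 0 0 255;0 0 0 0 0 0 255' && python3 - <<'E'
import h,numpy as np
from scipy.spatial.transform import Rotation as R
np.set_printoptions(suppress=True,precision=1)
s,p,r=h.st();print(h.W2L(p),R.from_euler("z",-h.yaw).apply(s["contact_force"]),s["width"],s["qd"]);print((r.inv()*h.toolrot(35)).as_rotvec()*57.3)
E
```

```text
clock: 16.45
position: [0.5676, -0.0819, 0.032]
ee_rot: [0.702, 0.314, 0.631, 0.104]
contact_force: [15.9, 11.3, -19.1]
width: 0.0228
[[   7.7 -200.2   32. ]] [ 11.7  15.6 -19.1] 0.02278273428016927 [ 0. -0.  0.  0. -0. -0.]
[-0.1  0.6  0.2]
```

```bash
python3 -m inch '3 0 -9 0 0 0 255;3 1 -18 0 0 0 255;1 2 -27 0 0 0 255;-3 5 -35 0 0 0 255;-7 8 -42 0 0 0 255;-12 11 -49 0 0 0 255;-19 16 -54 0 0 0 255;-26 20 -58 0 0 0 255;-33 25 -61 0 0 0 255;-40 30 -63 0 0 0 255' && python3 - <<'E'
import h,numpy as np
from scipy.spatial.transform import Rotation as R
np.set_printoptions(suppress=True,precision=1)
s,p,r=h.st();print(h.W2L(p),R.from_euler("z",-h.yaw).apply(s["contact_force"]),s["width"]);print((r.inv()*h.toolrot(35)).as_rotvec()*57.3)
E
```

```text
clock: 17.7
position: [0.5045, -0.0606, 0.0828]
ee_rot: [0.7, 0.313, 0.633, 0.105]
contact_force: [6.7, 6.9, -11.0]
width: 0.0227
[[ -58.9 -198.9   82.8]] [  4.3   8.6 -11. ] 0.022699396461740587
[-0.1  0.3  0.2]
```

```bash
python3 -m inch '-7 5 0 0 0 0 255;-15 10 1 0 0 0 255;-23 15 4 0 0 0 255;-30 20 8 0 0 0 255;-36 24 13 0 0 0 255;-42 28 20 0 0 0 255;-46 31 27 0 0 0 255;-50 34 35 0 0 0 255;-53 35 44 0 0 0 255;-54 36 53 0 0 0 255' && python3 - <<'E'
import h,numpy as np,cv2
from rig import manip
from scipy.spatial.transform import Rotation as R
np.set_printoptions(suppress=True,precision=1)
s,p,r=h.st();print(h.W2L(p),R.from_euler("z",-h.yaw).apply(s["contact_force"]),s["width"])
d=manip.get_image("top");i=d["color"][75:275,170:370]
cv2.imwrite("pics/turn1.png",cv2.convertScaleAbs(cv2.resize(i,(600,600),interpolation=cv2.INTER_CUBIC),alpha=1.5,beta=25))
print(h.proj(d,h.L2W([(114.5,0,125),(302,0,125)])))
E
```

```text
clock: 18.95
position: [0.5493, -0.0755, 0.1461]
ee_rot: [0.696, 0.312, 0.637, 0.107]
contact_force: [-7.5, 5.6, -6.2]
width: 0.0222
[[ -11.6 -199.6  146.1]] [-8.9  3.  -6.2] 0.022191239936598765
[[259.8 150.2]
 [280.3  90.5]]
```

View pics/turn1.png

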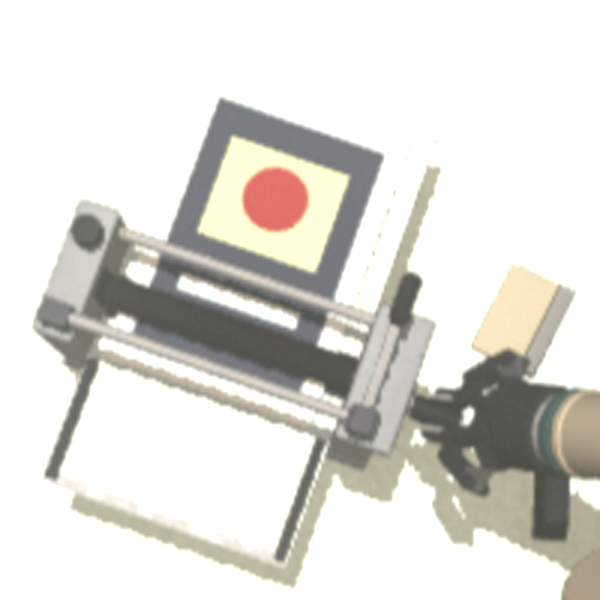

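The card has advanced: its panel front is now at (300,125) in the crop, and about 60 mm of travel is left. I'll keep winding.

```bash
python3 -m inch '0 0 9 0 0 0 255;1 -1 18 0 0 0 255;3 -2 27 0 0 0 255;7 -5 35 0 0 0 255;12 -8 42 0 0 0 255;17 -11 49 0 0 0 255;23 -16 54 0 0 0 255;30 -20 58 0 0 0 255;37 -25 61 0 0 0 255;45 -30 63 0 0 0 255' && python3 -m inch '7 -5 0 0 0 0 255;15 -10 -1 0 0 0 255;22 -15 -4 0 0 0 255;30 -20 -8 0 0 0 255;36 -24 -13 0 0 0 255;41 -28 -20 0 0 0 255;46 -31 -27 0 0 0 255;50 -34 -35 0 0 0 255;52 -35 -44 0 0 0 255;53 -36 -53 0 0 0 255' && python3 - <<'E'
import h,numpy as np
from scipy.spatial.transform import Rotation as R
np.set_printoptions(suppress=True,precision=1)
s,p,r=h.st();print(h.W2L(p),R.from_euler("z",-h.yaw).apply(s["contact_force"]),s["width"])
E
```

```text
clock: 20.25
position: [0.6139, -0.0971, 0.0959]
ee_rot: [0.701, 0.312, 0.633, 0.106]
contact_force: [-7.0, -2.9, 8.9]
width: 0.0225
clock: 21.5
position: [0.5706, -0.0828, 0.0322]
ee_rot: [0.705, 0.313, 0.628, 0.103]
contact_force: [11.5, 3.3, -1.7]
width: 0.0225
[[  10.9 -200.1   32.2]] [ 9.9  6.6 -1.7] 0.022523974221697437
```

```bash
python3 -m inch '0 0 -9 0 0 0 255;-1 1 -18 0 0 0 255;-3 2 -27 0 0 0 255;-7 5 -35 0 0 0 255;-11 8 -42 0 0 0 255;-16 11 -49 0 0 0 255;-22 16 -54 0 0 0 255;-29 20 -58 0 0 0 255;-36 25 -61 0 0 0 255;-43 30 -63 0 0 0 255' && python3 - <<'E'
import h,numpy as np,cv2
from rig import manip
from scipy.spatial.transform import Rotation as R
np.set_printoptions(suppress=True,precision=1)
s,p,r=h.st();print(h.W2L(p),R.from_euler("z",-h.yaw).apply(s["contact_force"]),s["width"])
d=manip.get_image("top");i=d["color"][75:275,170:370]
cv2.imwrite("pics/turn2.png",cv2.resize(i,(600,600),interpolation=cv2.INTER_CUBIC))
c=d["color"].astype(int);m=((c[...,2]-c[...,1]>60)).astype(np.uint8);m[:75]=0;m[:,:170]=0;m[:,340:]=0;m[260:]=0
n,_,S,C=cv2.connectedComponentsWithStats(m);k=1+S[1:,4].argmax();print("red",h.W2L(h.ray(d,C[k],.125)),S[k])
E
```

```text
clock: 22.75
position: [0.5045, -0.0606, 0.0826]
ee_rot: [0.701, 0.313, 0.633, 0.105]
contact_force: [7.6, 4.8, -1.4]
width: 0.0225
[[ -58.9 -198.9   82.6]] [ 5.8  6.8 -1.4] 0.02247109093133075
red [[205.9   2.9 125. ]] [259 111  21  20 323]
```

View pics/turn2.png

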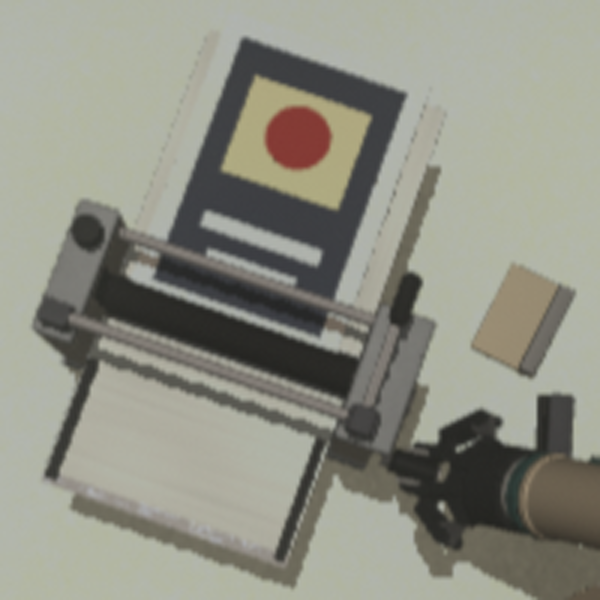

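The card looks nearly clear: the panel's tail is past the rollers and the crank has gone light. I'll wind another 90° to be certain and measure the card.

```bash
python3 -m inch '-7 5 0 0 0 0 255;-15 10 1 0 0 0 255;-23 15 4 0 0 0 255;-30 20 8 0 0 0 255;-36 24 13 0 0 0 255;-42 28 20 0 0 0 255;-46 31 27 0 0 0 255;-50 34 35 0 0 0 255;-52 35 44 0 0 0 255;-53 36 53 0 0 0 255' && cat > card.py <<'E'
import h,pickle,numpy as np,cv2
from rig import manip
from scipy.spatial.transform import Rotation as R
np.set_printoptions(suppress=True,precision=1)
def red(d):
    c=d["color"].astype(int);m=((c[...,2]-c[...,1]>60)).astype(np.uint8);m[:75]=0;m[:,:170]=0;m[:,340:]=0;m[260:]=0
    n,_,S,C=cv2.connectedComponentsWithStats(m);k=1+S[1:,4].argmax();return h.W2L(h.ray(d,C[k],.125)),S[k]
s,p,r=h.st();print(h.W2L(p),R.from_euler("z",-h.yaw).apply(s["contact_force"]),s["width"])
d0=pickle.load(open("top0.pkl","rb"));d=manip.get_image("top");print("red0",red(d0),"now",red(d))
g=d["color"].max(2)
# brightness profile along the centre line (x 240..330) at y=40 to find front edge
for y in(-60,90):
    xs=np.arange(270,350,3);uv=h.proj(d,h.L2W([(x,y,125) for x in xs]));print([int(g[int(round(v)),int(round(u))]) for u,v in uv])
E
python3 card.py
```

```text
clock: 24.05
position: [0.5532, -0.0769, 0.1465]
ee_rot: [0.7, 0.312, 0.634, 0.105]
contact_force: [-0.0, 3.2, 4.4]
width: 0.0226
[[  -7.5 -199.8  146.5]] [-1.   3.   4.4] 0.022626386265934533
red0 (array([[ 30.2,   6.5, 125. ]]), array([239, 173,  18,  10,  84], dtype=int32)) now (array([[206.1,   2.9, 125. ]]), array([259, 111,  21,  20, 323], dtype=int32))
[68, 67, 67, 73, 135, 176, 182, 182, 182, 182, 182, 182, 182, 181, 182, 182, 182, 182, 182, 181, 182, 181, 181, 181, 181, 181, 181]
[170, 176, 178, 169, 177, 181, 182, 182, 182, 181, 181, 181, 181, 180, 180, 181, 181, 180, 181, 181, 180, 180, 180, 180, 181, 180, 181]
```

The card didn't move during the extra 90° and the crank is light, so the card is free. I'll release the knob and back off.

```bash
python3 -m inch '0 0 0 0 0 0 180;0 0 0 0 0 0 105;0 0 0 0 0 0 105;-20 0 0 0 0 0 105;-45 0 0 0 0 0 105;-70 0 0 0 0 0 105;-110 0 0 0 0 0 105;-160 0 0 0 0 0 105;-210 0 0 0 0 0 105;-210 0 0 0 0 0 105' && cat >> card.py <<'E'
for u in((217,20),(447,97)): print("corner",h.W2L(h.ray(d,(170+u[0]/3-.33,75+u[1]/3-.33),.125)))
E
python3 card.py; python3 - <<'E'
import h,numpy as np
np.set_printoptions(suppress=True,precision=1)
s,p,r=h.st();print(s["qpos"],s["width"])
k=h.R.from_euler("z",h.yaw)
for g in(1,-1):
    T=k*h.R.from_matrix(np.c_[[0,0,-1],np.cross([0,g,0],[0,0,-1]),[0,g,0]])
    for q in((66,-145,300),(66,-145,214)): print(g,h.row(h.L2W(q)[0],T,p,r))
E
```

```text
clock: 25.35
position: [0.5172, -0.1941, 0.32]
ee_rot: [0.702, 0.31, 0.633, 0.102]
contact_force: [-0.2, 0.4, 0.6]
width: 0.0501
[[  -6.4 -322.4  320. ]] [-0.3  0.3  0.6] 0.05009893805127827
red0 (array([[ 30.2,   6.5, 125. ]]), array([239, 173,  18,  10,  84], dtype=int32)) now (array([[206.,   3., 125.]]), array([259, 111,  21,  20, 322], dtype=int32))
[66, 67, 66, 72, 133, 174, 179, 180, 180, 180, 180, 180, 181, 181, 180, 180, 180, 180, 180, 179, 180, 181, 180, 180, 180, 180, 180]
[169, 174, 176, 169, 176, 179, 179, 180, 180, 179, 180, 180, 179, 180, 180, 179, 180, 180, 179, 179, 179, 179, 179, 179, 179, 179, 179]
corner [[292.7 115.  125. ]]
corner [[ 290.3 -121.5  125. ]]
[-0.8  0.3  1.4  0.5  1.7 -0.5] 0.050392826852874904
1 [115.1 134.9  72.8 -87.2  27.2 -26.8]
1 [186.   86.2  72.5 -87.2  27.2 -26.8]
-1 [115.1 134.9  72.8  86.9 -26.8 -27.2]
-1 [186.   86.2  72.5  86.9 -26.8 -27.2]
```

```bash
python3 - <<'E'
import h,pickle,numpy as np,cv2
from rig import manip
d0=pickle.load(open("top0.pkl","rb"));d=manip.get_image("top")
for n,dd,a in(("0",d0,(80,130)),("now",d,(260,310))):
  for y in(-70,-40,50,70):
    xs=np.arange(*a,1.);uv=h.proj(dd,h.L2W([(x,y,125) for x in xs])).astype(np.float32)
    v=cv2.remap(dd["color"].max(2),uv[:,0],uv[:,1],cv2.INTER_LINEAR).ravel().astype(float)
    i=np.where((v[:-1]<110)&(v[1:]>=110))[0];g=np.diff(v);print(n,y,"panel edge",xs[i],"card edge-ish drop",xs[g.argmin()])
E
```

```text
0 -70 panel edge [89.] card edge-ish drop 111.0
0 -40 panel edge [90.] card edge-ish drop 98.0
0 50 panel edge [91.] card edge-ish drop 111.0
0 70 panel edge [91.] card edge-ish drop 80.0
now -70 panel edge [281.] card edge-ish drop 267.0
now -40 panel edge [281.] card edge-ish drop 264.0
now 50 panel edge [283.] card edge-ish drop 270.0
now 70 panel edge [283.] card edge-ish drop 269.0
```

Front panel edge has moved 192 mm (91→283), putting the card's origin at about 157 mm. Now for the lever.

```bash
python3 -m inch '0 20 10 -8.7 2.7 -2.7 105;10 40 20 -17.4 5.4 -5.4 105;25 60 30 -26 8 -8 105;40 80 40 -35 11 -11 105;55 100 50 -44 13.5 -13.5 105;70 115 60 -52 16 -16 105;85 125 65 -61 19 -19 105;100 130 70 -70 22 -21.5 105;115 135 73 -79 24.5 -24.2 105;115 135 73 -87.2 27.2 -26.8 105' 30 && cat > lev.py <<'E'
import h,numpy as np
np.set_printoptions(suppress=True,precision=1)
s,p,r=h.st();k=h.R.from_euler("z",h.yaw);print(h.W2L(p),k.inv().apply(s["contact_force"]),s["width"],s["qpos"])
T=k*h.R.from_matrix(np.c_[[0,0,-1],np.cross([0,1,0],[0,0,-1]),[0,1,0]])
for q in((66,-145,300),(66,-145,214)): print(h.row(h.L2W(q)[0],T,p,r))
E
python3 lev.py
```

```text
clock: 26.7
position: [0.6387, -0.043, 0.2962]
ee_rot: [0.567, -0.418, 0.57, 0.423]
contact_force: [0.2, 0.2, -0.2]
width: 0.0504
[[  63.8 -141.7  296.2]] [ 0.1  0.3 -0.2] 0.050358452822196295 [-0.2  0.4  1.2  0.   1.6 -1.5]
[-3.8 -2.1 -3.3  0.6  0.1 -0.4]
[82.2 -2.7 -3.4  0.6  0.1 -0.4]
```

```bash
python3 -m inch '15 -2 -3 0 0 0 105;35 -2 -3 0 0 0 105;55 -2 -3 0 0 0 105;70 -2 -3 0 0 0 105;80 -2 -3 0 0 0 105;80 -2 -3 0 0 0 140;80 -2 -3 0 0 0 180;80 -2 -3 0 0 0 220;80 -2 -3 0 0 0 255;80 -2 -3 0 0 0 255' 30 && python3 lev.py; python3 - <<'E'
import numpy as np
r=113;a0=np.arctan2(23,111)
for i in range(1,16):
    a=a0+1.2*i/15;dx=r*(np.cos(a)-np.cos(a0));dz=r*(np.sin(a)-np.sin(a0));print(i,"lam dx,dz",dx.round(),dz.round())
E
```

```text
clock: 27.95
position: [0.6418, -0.0466, 0.2207]
ee_rot: [0.572, -0.417, 0.568, 0.42]
contact_force: [1.5, 5.1, -0.1]
width: 0.0177
[[  67.8 -144.2  220.7]] [-0.1  5.3 -0.1] 0.017682614649269204 [-0.2  0.4  1.4  0.   1.4 -1.5]
[-79.3   1.8  -0.3   0.1   0.4   0. ]
[ 6.7  1.8 -0.9  0.1  0.4  0. ]
1 lam dx,dz -2.0 9.0
2 lam dx,dz -5.0 17.0
3 lam dx,dz -9.0 26.0
4 lam dx,dz -13.0 34.0
5 lam dx,dz -18.0 41.0
6 lam dx,dz -23.0 49.0
7 lam dx,dz -29.0 55.0
8 lam dx,dz -36.0 62.0
9 lam dx,dz -43.0 67.0
10 lam dx,dz -50.0 72.0
11 lam dx,dz -58.0 77.0
12 lam dx,dz -66.0 81.0
13 lam dx,dz -74.0 84.0
14 lam dx,dz -83.0 87.0
15 lam dx,dz -92.0 89.0
```

```bash
python3 -m inch '-9 2 0 0 0 0 255;-17 5 0 0 0 0 255;-26 9 0 0 0 0 255;-34 13 0 0 0 0 255;-41 18 0 0 0 0 255;-49 23 0 0 0 0 255;-55 29 0 0 0 0 255;-62 36 0 0 0 0 255;-67 43 0 0 0 0 255;-72 50 0 0 0 0 255' && python3 lev.py
```

```text
clock: 29.2
position: [0.5945, -0.0309, 0.2909]
ee_rot: [0.572, -0.417, 0.568, 0.421]
contact_force: [4.3, 7.0, -8.7]
width: 0.0176
[[  18.  -143.5  290.9]] [ 2.   7.9 -8.7] 0.01764621974595764 [-0.2  0.3  1.4  0.   1.5 -1.4]
[ -9.1 -48.   -1.6   0.2   0.5  -0.1]
[ 76.9 -48.1  -2.3   0.2   0.5  -0.1]
```

```bash
python3 -m inch '-5 8 0 0 0 0 255;-9 16 0 0 0 0 255;-12 24 0 0 0 0 255;-15 33 0 0 0 0 255;-16 38 0 0 0 0 255;-16 39 0 0 0 0 255;-16 39 0 0 0 0 255;-16 39 0 0 0 0 255;-16 39 0 0 0 0 255;-16 39 0 0 0 0 255' && python3 lev.py
```

```text
clock: 30.45
position: [0.5586, -0.019, 0.3079]
ee_rot: [0.573, -0.417, 0.566, 0.42]
contact_force: [5.6, 8.1, -5.5]
width: 0.0171
[[ -19.8 -142.9  307.9]] [ 2.9  9.4 -5.5] 0.017086682086006152 [-0.2  0.2  1.4  0.   1.5 -1.4]
[  8.  -85.8  -2.5   0.2   0.6   0.1]
[ 94.  -85.6  -3.4   0.2   0.6   0.1]
```

```bash
python3 -m inch '0 0 0 0 0 0 180;0 0 0 0 0 0 100;0 0 0 0 0 0 100;0 0 0 0 0 0 100;-15 0 0 0 0 0 100;-35 0 0 0 0 0 100;-65 0 0 0 0 0 100;-100 0 0 0 0 0 100;-130 20 0 0 0 0 100;-150 50 0 0 0 0 100' && python3 lev.py
```

```text
clock: 31.7
position: [0.5086, -0.0078, 0.4601]
ee_rot: [0.571, -0.418, 0.569, 0.419]
contact_force: [1.2, 0.9, 0.5]
width: 0.0518
[[ -70.9 -147.4  460.1]] [0.9 1.2 0.5] 0.05176465292692442 [-0.2  0.1  1.1  0.   1.9 -1.4]
[ 160.2 -136.8    1.7    0.1    0.2    0. ]
[ 246.2 -136.7    1.4    0.1    0.2    0. ]
```

```bash
python3 -m inch '0 40 -40 0 0 0 100;0 80 -80 0 0 0 100;0 120 -120 0 0 0 100;0 160 -160 0 0 0 100;0 180 -200 0 0 0 100;0 180 -200 0 0 0 100;0 180 -200 0 0 0 100;0 180 -200 0 0 0 100;0 180 -200 0 0 0 100;0 180 -200 0 0 0 100' && python3 - <<'E'
import h,numpy as np,cv2
from rig import manip
a=manip.get_image("top");b=manip.get_image("scene")
A=h.L2W([(-45+113*np.cos(t),-145,210+113*np.sin(t)) for t in np.radians(11.7)+np.array([0,.9,1.15])])
o=[]
for d,(x,y) in((a,(170,75)),(b,(165,130))):
    i=cv2.convertScaleAbs(cv2.resize(d["color"][y:y+200,x:x+200],(400,400),interpolation=cv2.INTER_CUBIC),alpha=1.3,beta=15)
    for u,c in zip(h.proj(d,A),((0,0,255),(0,200,0),(255,0,255))): cv2.circle(i,tuple(int(v) for v in 2*(u-[x,y])),3,c,1)
    o.append(i)
cv2.imwrite("pics/end.png",np.hstack(o))
E
python3 card.py
```

```text
clock: 32.95
position: [0.2771, -0.1441, 0.4577]
ee_rot: [0.57, -0.418, 0.569, 0.42]
contact_force: [0.3, 0.3, 0.7]
width: 0.0521
[[-250.5 -347.4  457.7]] [ 0.2 -0.  -0.6] 0.051894730943131955
red0 (array([[ 30.2,   6.5, 125. ]]), array([239, 173,  18,  10,  84], dtype=int32)) now (array([[205.9,   3.5, 125. ]]), array([259, 111,  20,  20, 314], dtype=int32))
[61, 61, 61, 66, 124, 163, 168, 168, 168, 168, 168, 168, 168, 168, 168, 168, 168, 168, 168, 168, 167, 167, 168, 167, 169, 168, 167]
[157, 162, 164, 157, 164, 168, 168, 167, 167, 168, 168, 168, 167, 167, 168, 167, 167, 167, 167, 168, 167, 167, 167, 167, 167, 167, 167]
corner [[292.7 115.  125. ]]
corner [[ 290.3 -121.5  125. ]]
```

View pics/end.png

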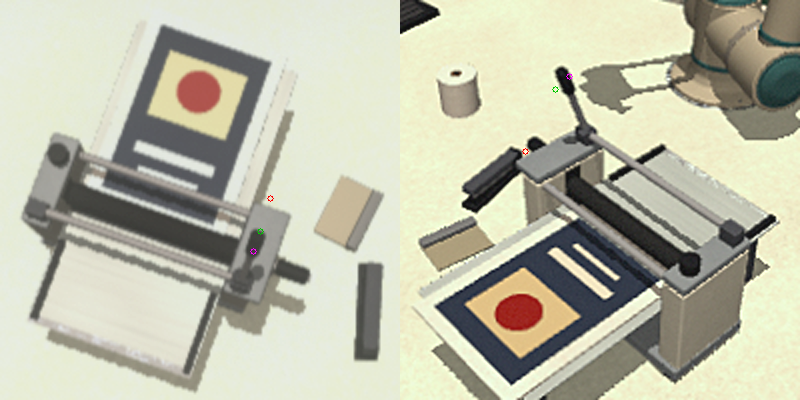

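The end view shows the lever grip at (567,82) in the scene half, between the 0.9 rad mark (556,90) and the 1.15 rad mark (569,77), so about 1.0–1.1 rad. The card lies on the outfeed table, and the stapler and squeegee haven't moved. I'm handing in.

```bash
python3 -c "
from rig import manip
print(manip.sign_off())"
```

```text
the job is handed in; nothing more can be done
None
```

I wound the card right through the laminator with the pressure on, lifted the pressure lever, moved the arm clear and handed in at about 33 s of the 72 s allowed. No verdict was reported.

- **Winding:** I held the knob with the gripper leaned 35° and turned the crank just under two turns. The crank then went light, and another 90° of turning did not move the card.
- **Card:** the front edge of its printed panel moved 192 mm, which puts the card's origin at about 157 mm past the nip (151 to 220 mm is allowed). It is near the middle line and did not move when the lever was lifted. I judged it flat only from the pictures.
- **Lever:** the two views disagreed slightly, at about 1.0 rad from the top and 1.1 rad from the scene camera. Both are above the 0.9 rad needed, but the lever may be a little short of its 1.15 rad stop.
- **Other things on the counter:** the stapler, squeegee and till roll show no shift in the final picture. I did not check the sanitiser, card terminal or scanner again, but the arm went near them only while starting out.
- **Forces:** the highest wrist reading was about 36 N, part-way round the first turn, because my crank centre was a few millimetres off. I corrected it and later readings stayed below about 15 N, with the last one near zero. These are end-of-move readings, so short peaks could have been missed.
- **Measurement that disagreed:** a hand-picked "card corner" turned out to be the table's corner, so I used the panel edge instead.

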